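# Release the safety catch and close the heel press

### The arm

A 6-joint arm with a two-finger parallel gripper is mounted at the origin on a cart in front of the work surface, level with it; the furniture and walls round the work are solid. World frame = base frame: x ahead of the robot, y to its left, z up, the work surface at z = 0. Lengths are in m, angles in degrees, forces in N, time in s.
With the tool pointing down it reaches from about 0.3 to 1 m from the base axis. Payload 5.1 kg.
Tool frame: the origin (TCP) lies midway between the tips of the shut fingers; the grasp point (between the pads) lies 19 mm behind it; z points along the fingers, y is the line along which they close (so a half turn about z gives the same grasp; the last joint's range is limited). The gripper opens to 95 mm and grips with 3 to 60 N. Pads are 20 mm wide; open, the fingers measure 119 mm over their backs; the gripper's body (75 mm by 180 mm) begins 59 mm behind the grasp point.
Start: joints at [-75.837, 7.093, 94.555, -0, 78.352, -4.733], TCP at [0.21, -0.615, 0.215] pointing down, gripper open.
Joint ranges: [-149.61, 149.61], [-58.7, 133.49], [1.44, 155.28], [-77.14, 257.14], [18.33, 153.61], [-166.67, 166.67]. Speed limits (degrees/s): [147.25, 147.25, 180, 180, 180, 180].

### API

Orientations are given as [roll, pitch, yaw] about the fixed x, y, z axes, in that order (R = Rz(yaw) Ry(pitch) Rx(roll)).
In Python, from bench import r gives the robot as it stands. The module is installed in compiled form; this text tells all that it offers.
- The arm moves only by the tool apply_moves, never from a script. Its argument "commands" is a list of rows, each an object with "linear": the shift along the tool's x, y, z in mm, a list of three; "twist": the turn about the tool's z in degrees; "jaw": the closure, from -1 (fully open) to 1 (shut). In form: [{"linear": [x, y, z], "twist": twist, "jaw": jaw}, ...]. A call has 1 to 8 rows; each row shifts and turns the commanded pose from where the row before left it, along the tool's axes as they then stand; what a row does not reach is not made up. A row lasts 1/12 s, in which the tool goes at most 41.7 mm and 7.16 degrees, less where a joint would pass 70% of its speed; a pose out of reach is approached as far as the arm can. A call with a gripper value outside its range is refused whole. The fingers move at their own pace and stop on an object; "force" is the grip in N (left out, the last holds). Time passes only in rows, so rows that do not move let the fingers close. It gives the time, the measured TCP pose, the force, the opening and the grip force at its end, in the units of the state.
- r.sense(): the state, without advancing time (a new reading comes with each control period).
- r.camera(name): name is "scene" or "top" or "wrist"; returns the picture (400x640x3 uint8, red, green, blue); there is no depth.
- r.calibration(name): a dict with "fx", "fy", "cx", "cy" (pixels), "R" (3x3) and "t" (3): a world point X has camera coordinates R X + t; the wrist camera has in their place "tool_from_camera" (4x4, takes a point from camera to tool coordinates, whose origin is the TCP and whose axes are the flange's). Camera axes: x right, y down, z forward; pixel columns grow to the right and rows downward; lengths in m; the calibration is good to about 2 mm. A picture is of the moment at which its call begins: read the wrist's pose just before it. calibration takes no time and is no camera call.
- r.job_done(): hands the job in; it is judged then, once.
Trained networks look in the newest picture that a camera, given by its name, has taken for a name from the list of things; names that differ only in an ending like _2 or _b are one class to them, and where a whole thing is asked for, a point or a joint stands for the part that bears it (a point fixed in the world has none). Each returns a list of dicts, best first, with "p" (0 to 1); they miss things now and then, are a little off and sometimes report something else, mostly with a low value. They report only what shows in the picture. A call takes as long as a camera call.
- r.recognise(query, camera): "xy" ([column, row] in pixels, amid what is visible of it).
- r.landmark_of(query, camera): "xy" ([column, row] in pixels: a listed point, or the origin of a listed thing).
The state is a dict: "time": time; "joint_positions": joint angles; "qvel": joint speeds; "joint_efforts": joint torques, N m; "position": TCP position; "tool_rot": TCP orientation; "contact_force": force on the tool from outside, world axes, zero at the start; "wrist_torque": the same for the moment, N m; "opening": opening from 0.0 (shut) to 1.0 (fully open); "grip_force": force on a finger pad.
Only numpy, scipy, OpenCV 4.12 (cv2) and the standard library are available. Lean on these libraries where they do the work, as an engineer would, in place of code of your own. Each camera call takes 0.05 s, during which the arm holds its last target. There are 200 camera calls.

### The job

A heel lift is waiting in the low grey bench press on the left (not the tall eyelet press). Release the press's safety catch by sliding its knob all the way outward, away from the lever, then push the press lever fully down onto its stop and leave it there with the catch still released.

Things in the scene. Friction and masses are not known exactly. Their poses are not given: they have to be found in the camera images.
- catch_knob (a point): Upright steel knob, 18 mm across, 30 mm tall, on a sliding bolt left of the low grey press's lever. Point: knob's centre, 14 mm below its top, 0.185 m high; the bolt's guide block, 21 mm from the knob on the lever side, is 19 mm lower. x: press front (robot side) to back; y: level, away from the lever, the way the knob slides to release; z up. 102 mm from the lever's middle plane, 132 released.
- catch (a joint): Slide of the safety catch, m: 0 engaged (bolt under the lever arm, blocking it), 0.030 fully released (knob 30 mm farther from the lever). About 3 N moves it and it stays where it is left. The bolt clears the lever from about 0.018.
- lever_grip (a point): Black bar grip of the low grey press's lever, 95 mm long, 30 wide, 22 thick; raised, it slopes up towards the robot at about 30 degrees. Point: its centre, about 0.21 m high raised, 0.125 m down. x: along the lever to the pivot, 190 mm away; y: parallel to the pivot, towards the catch; z: square to the grip's top face, which is 11 mm above the point.
- lever (a joint): Angle of the lever, rad: 0 fully raised, 0.52 fully down on its stop (lever level, ram foot on the heel lift); the slope of the lever is 0.52 minus this. About 6 N at the grip moves it and it stays where it is left. With the catch engaged it stops at about 0.12.

How it is judged (in metres and radians):
On the way, in this order (a step that is already met when the one before it is completed fails the run):
1. the safety catch is released (knob at least 20 mm out) while the lever is still raised (value of joint catch above 0.02 m and value of joint lever below 0.2 rad), for 0.2 s.
2. the lever is pushed down (value of joint lever above 0.46 rad), for 0.2 s.
At the end, for the whole second after the job is handed in: the lever rests fully down (within 0.06 rad, about 11 mm at the grip, of its stop at 0.52) and the catch is still released (at least 20 of its 30 mm out) (value of joint lever above 0.46 rad and value of joint catch above 0.02 m and velocity of joint lever below 0.05 rad/s); the robot touches nothing.
It also fails if it takes over 35 s, if anything falls off the work surface, if the arm or the gripper's body presses on something with over 40 N, if the wrist force passes 120 N, or if a joint passes its speed limit or range.

## Working session

There is one attempt and no reset: what is moved stays moved. The work goes in short steps, Python scripts to look and compute and a tool call to move; the robot and the scene stay as the last step left them, time stands still between calls to the robot, and variables do not carry over. Pictures are saved under pics/ and viewed, at most 10 in all, crops included, and the job is handed in when it is done.

Besides the shell and the picture viewer there is one more tool, called after "Call:" as name(argument=value, ...), one argument or row to a line, values as JSON. apply_moves: Moves the arm, as the interface text tells. Its arguments: {"type":"object","properties":{"commands":{"type":"array"},"force":{"type":"number"}},"required":["commands"]}

```bash
mkdir -p pics
cat > h.py <<'E'
from bench import r
import numpy as np, cv2
def snap(n,f):
    im=r.camera(n); cv2.imwrite(f'pics/{f}.png',im[:,:,::-1]); return im
def ray(n,uv):
    c=r.calibration(n); R=np.array(c['R']);t=np.array(c['t'])
    d=R.T@np.array([(uv[0]-c['cx'])/c['fx'],(uv[1]-c['cy'])/c['fy'],1]); return -R.T@t,d/np.linalg.norm(d)
def tri(rs):
    A=sum(np.eye(3)-np.outer(d,d) for o,d in rs); b=sum((np.eye(3)-np.outer(d,d))@o for o,d in rs)
    x=np.linalg.solve(A,b); return x,[np.linalg.norm(np.cross(x-o,d)) for o,d in rs]
def atz(rr,z): o,d=rr; return o+d*(z-o[2])/d[2]
E
python3 - <<'E'
from h import *
s=r.sense(); print(s['position'],s['tool_rot'],s['opening'],s['time'])
for n in('scene','top'): snap(n,n+'1')
for q in('catch_knob','lever_grip'):
    for n in('scene','top'):
        L=r.landmark_of(q,n)
        for l in L[:3]: print(q,n,l, atz(ray(n,l['xy']),.185 if 'k' in q else .21).round(3))
E
```

```text
[ 0.21029012 -0.61436696  0.21343075] [-1.79885060e+02 -8.25047335e-03  1.88937179e+01] 1.0004680149069691 0.0
catch_knob scene {'xy': [318.9, 270.9], 'p': 0.62} [0.487 0.327 0.185]
catch_knob top {'xy': [278.9, 234.6], 'p': 0.78} [0.49  0.318 0.185]
lever_grip scene {'xy': [384.3, 232.7], 'p': 0.68} [0.456 0.211 0.21 ]
lever_grip top {'xy': [331.4, 251.4], 'p': 0.76} [0.451 0.208 0.21 ]
```

```bash
python3 -c "
import cv2,numpy as np
a=cv2.imread('pics/scene1.png');b=cv2.imread('pics/top1.png');cv2.imwrite('pics/both.png',cv2.resize(np.vstack([a,b]),(480,600)))"
```

```text
(no output)
```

View pics/top1.png

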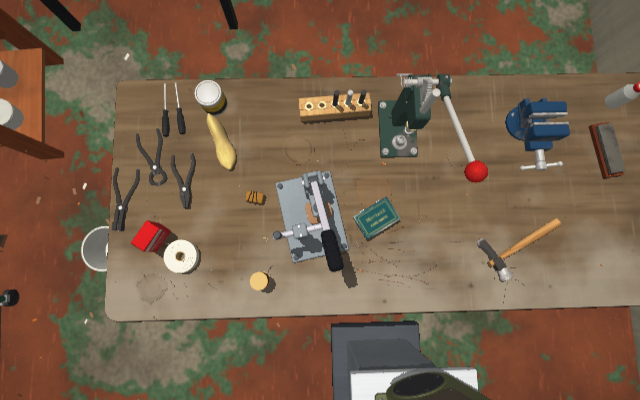

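View pics/scene1.png

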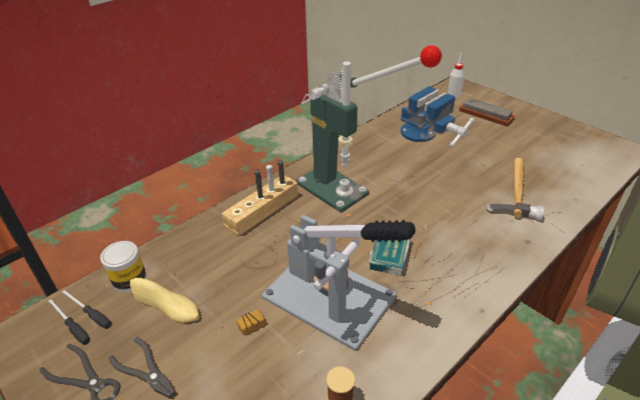

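The top picture shows the knob at about (278,235) and the black grip at (333,250). The lever runs up-left to the pivot at about (316,185), so the press yaw is about 14°. I'll lift and travel towards it.

Call:
apply_moves(
  commands=[
    {"linear": [0, 0, -30], "twist": 0, "jaw": -1},
    {"linear": [10, -14, -30], "twist": 0, "jaw": -1},
    {"linear": [20, -28, -25], "twist": 0, "jaw": -1},
    {"linear": [20, -28, 0], "twist": 0, "jaw": -1},
    {"linear": [20, -28, 0], "twist": 0, "jaw": -1},
    {"linear": [20, -28, 0], "twist": 0, "jaw": -1},
    {"linear": [20, -28, 0], "twist": 0, "jaw": -1},
    {"linear": [20, -28, 0], "twist": 0, "jaw": -1},
  ],
)

```text
time: 0.97
position: [0.2744, -0.3997, 0.2992]
tool_rot: [180.0, -0.0, 18.9]
contact_force: [0.7, -0.7, -0.0]
opening: 0.996
grip_force: 0.0
```

Call:
apply_moves(
  commands=[
    {"linear": [20, -28, 0], "twist": 0, "jaw": -1},
    {"linear": [20, -28, 0], "twist": 0, "jaw": -1},
    {"linear": [20, -28, 0], "twist": 0, "jaw": -1},
    {"linear": [20, -28, 0], "twist": 0, "jaw": -1},
    {"linear": [20, -28, 0], "twist": 0, "jaw": -1},
    {"linear": [20, -28, 0], "twist": 0, "jaw": -1},
    {"linear": [20, -28, 0], "twist": 0, "jaw": -1},
    {"linear": [20, -28, 0], "twist": 0, "jaw": -1},
  ],
)

```text
time: 1.63
position: [0.3531, -0.136, 0.2993]
tool_rot: [180.0, -0.0, 18.9]
contact_force: [0.7, -0.2, -0.3]
opening: 1.004
grip_force: 0.0
```

Call:
apply_moves(
  commands=[
    {"linear": [20, -28, 0], "twist": 0, "jaw": -1},
    {"linear": [20, -28, 0], "twist": 0, "jaw": -1},
    {"linear": [20, -28, 0], "twist": 0, "jaw": -1},
    {"linear": [20, -28, 0], "twist": 0, "jaw": -1},
    {"linear": [20, -28, 0], "twist": 0, "jaw": -1},
    {"linear": [20, -28, 0], "twist": 0, "jaw": -1},
    {"linear": [20, -28, 0], "twist": 0, "jaw": -1},
    {"linear": [20, -28, 0], "twist": 0, "jaw": -1},
  ],
)

```text
time: 2.3
position: [0.432, 0.128, 0.2993]
tool_rot: [180.0, -0.0, 18.9]
contact_force: [1.2, -0.1, 0.2]
opening: 0.997
grip_force: 0.0
```

Call:
apply_moves(
  commands=[
    {"linear": [0, 0, 0], "twist": -7, "jaw": -0.6},
    {"linear": [0, 0, 0], "twist": -7, "jaw": -0.3},
    {"linear": [0, 0, 0], "twist": -7, "jaw": 0},
    {"linear": [0, 0, 0], "twist": -7, "jaw": 0},
    {"linear": [0, 0, 0], "twist": -7, "jaw": 0},
    {"linear": [0, 0, 0], "twist": -7, "jaw": 0},
    {"linear": [0, 0, 0], "twist": -7, "jaw": 0},
    {"linear": [0, 0, 0], "twist": -7, "jaw": 0},
  ],
)

```text
time: 2.97
position: [0.4319, 0.1261, 0.2992]
tool_rot: [180.0, -0.0, 75.2]
contact_force: [-0.6, 0.4, -1.2]
opening: 0.518
grip_force: 0.0
```

Call:
apply_moves(
  commands=[
    {"linear": [0, 0, 0], "twist": -7, "jaw": 0},
    {"linear": [0, 0, 0], "twist": -7, "jaw": 0},
    {"linear": [0, 0, 0], "twist": -7, "jaw": 0},
    {"linear": [0, 0, 0], "twist": -7, "jaw": 0},
    {"linear": [0, 0, 0], "twist": 0, "jaw": 0},
    {"linear": [0, 0, 0], "twist": 0, "jaw": 0},
  ],
)

```text
time: 3.47
position: [0.4319, 0.1261, 0.2991]
tool_rot: [180.0, -0.0, 102.7]
contact_force: [1.4, 0.6, 0.4]
opening: 0.496
grip_force: 0.0
```

Look with the wrist camera.

```bash
cat >> h.py <<'E'
from scipy.spatial.transform import Rotation as Ro
def wray(uv,s):
    c=r.calibration('wrist'); T=np.array(c['tool_from_camera']); W=Ro.from_euler('xyz',s['tool_rot'],degrees=True).as_matrix()
    d=W@T[:3,:3]@np.array([(uv[0]-c['cx'])/c['fx'],(uv[1]-c['cy'])/c['fy'],1]); return W@T[:3,3]+s['position'],d/np.linalg.norm(d)
E
python3 - <<'E'
from h import *
s=r.sense(); snap('wrist','w1')
for q,z,n0,n1 in(('catch_knob',.185,[318.9,270.9],[278.9,234.6]),('lever_grip',.21,[384.3,232.7],[331.4,251.4])):
    rs=[ray('scene',n0),ray('top',n1)]; print(q,tri(rs))
    for l in r.landmark_of(q,'wrist')[:2]:
        w=wray(l['xy'],s); print(l,atz(w,z),tri(rs+[w]))
E
```

```text
catch_knob (array([0.49183912, 0.32018614, 0.17597016]), [np.float64(0.0018486789774410128), np.float64(0.0018486789774411745)])
lever_grip (array([0.45333235, 0.20957781, 0.21081505]), [np.float64(0.003272060990615523), np.float64(0.0032720609906155833)])
{'xy': [373.8, 105.3], 'p': 0.8} [0.45243681 0.20728094 0.21      ] (array([0.45325439, 0.20854293, 0.20971486]), [np.float64(0.0039634387662454045), np.float64(0.002686405985910383), np.float64(0.0014665091986238526)])
```

View pics/w1.png

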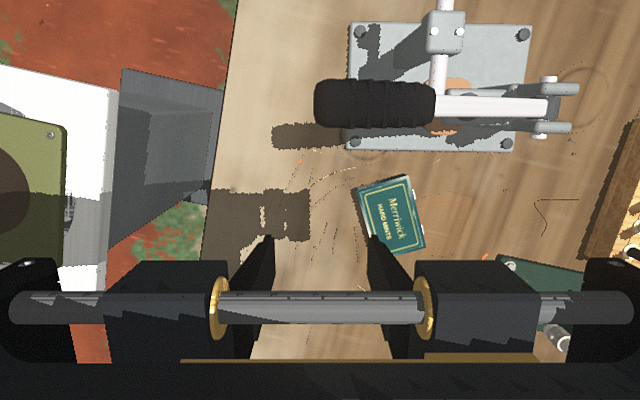

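The wrist view shows the grip at (375,103) and the lever nearly parallel to the image rows, so the tool is aligned to 1–2°. The knob is just above the frame. Shift part way and look again.

Call:
apply_moves(
  commands=[
    {"linear": [20, 20, 0], "twist": 0, "jaw": 0},
    {"linear": [20, 20, 0], "twist": 0, "jaw": 0},
    {"linear": [20, 20, 0], "twist": 0, "jaw": 0},
    {"linear": [20, 20, 0], "twist": 0, "jaw": 0},
    {"linear": [20, 19, 0], "twist": 0, "jaw": 0},
    {"linear": [0, 0, 0], "twist": 0, "jaw": 0},
    {"linear": [0, 0, 0], "twist": 0, "jaw": 0},
  ],
)

```text
time: 4.2
position: [0.5063, 0.2464, 0.2984]
tool_rot: [-179.9, 0.0, 102.9]
contact_force: [0.3, 0.1, -0.5]
opening: 0.499
grip_force: 0.0
```

Run:
```python
from h import *
s=r.sense(); snap('wrist','w2'); print(s['position'])
W=Ro.from_euler('xyz',s['tool_rot'],degrees=True).as_matrix()
for l in r.landmark_of('catch_knob','wrist')[:2]:
    w=wray(l['xy'],s); p=atz(w,.185); print(l,p,tri([ray('scene',[318.9,270.9]),ray('top',[278.9,234.6]),w]),'tool',(W.T@(p-s['position'])*1000).round(1))
```

```text
[0.50625671 0.24642287 0.2983948 ]
{'xy': [321.0, 101.9], 'p': 0.68} [0.48950222 0.321721   0.185     ] (array([0.4906715 , 0.32099839, 0.17753705]), [np.float64(0.002033257233563501), np.float64(0.0021822869561962054), np.float64(0.0014362054141560069)]) tool [ 77.2   0.7 113.4]
```

View pics/w2.png

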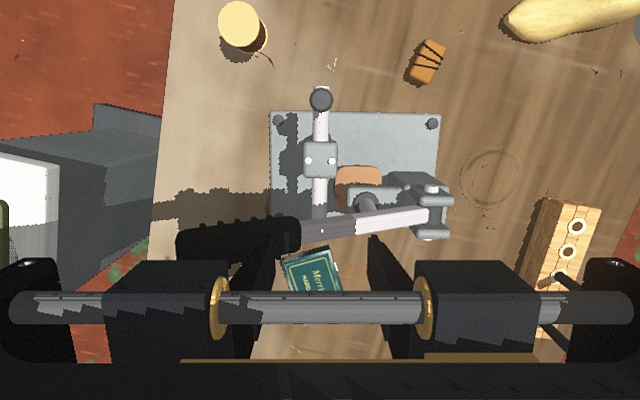

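The knob shows at (321,99), with the bolt running straight down the picture, so the yaw is right. The knob is 77 mm ahead on tool x. I'll move over it, descend and grip.

Call:
apply_moves(
  commands=[
    {"linear": [25, 0, 0], "twist": 0, "jaw": 0},
    {"linear": [26, 0, 0], "twist": 0, "jaw": 0},
    {"linear": [26, 1, 0], "twist": 0, "jaw": 0},
    {"linear": [0, 0, 20], "twist": 0, "jaw": 0},
    {"linear": [0, 0, 25], "twist": 0, "jaw": 0},
    {"linear": [0, 0, 25], "twist": 0, "jaw": 0},
    {"linear": [0, 0, 20], "twist": 0, "jaw": 0},
    {"linear": [0, 0, 0], "twist": 0, "jaw": 0},
  ],
)

```text
time: 4.97
position: [0.4872, 0.3186, 0.2041]
tool_rot: [-179.5, 0.1, 102.8]
contact_force: [-0.1, -0.9, -0.7]
opening: 0.502
grip_force: 0.0
```

Call:
apply_moves(
  commands=[
    {"linear": [0, 0, 12], "twist": 0, "jaw": 0},
    {"linear": [0, 0, 12], "twist": 0, "jaw": 0},
    {"linear": [0, 0, 12], "twist": 0, "jaw": 0},
    {"linear": [0, 0, 0], "twist": 0, "jaw": 0.3},
    {"linear": [0, 0, 0], "twist": 0, "jaw": 0.6},
    {"linear": [0, 0, 0], "twist": 0, "jaw": 0.8},
    {"linear": [0, 0, 0], "twist": 0, "jaw": 0.8},
    {"linear": [0, 0, 0], "twist": 0, "jaw": 0.8},
  ],
  force=10,
)

```text
time: 5.63
position: [0.4902, 0.3212, 0.1741]
tool_rot: [180.0, -0.0, 102.9]
contact_force: [-6.9, -1.3, 1.8]
opening: 0.206
grip_force: 4.2
```

Call:
apply_moves(
  commands=[
    {"linear": [0, -1, 0], "twist": 0, "jaw": 1},
    {"linear": [0, 0, 0], "twist": 0, "jaw": 1},
    {"linear": [0, 0, 0], "twist": 0, "jaw": 1},
    {"linear": [0, 0, 0], "twist": 0, "jaw": 1},
  ],
  force=15,
)

```text
time: 5.97
position: [0.4891, 0.321, 0.174]
tool_rot: [180.0, -0.0, 102.9]
contact_force: [-1.9, -0.5, 4.6]
opening: 0.185
grip_force: 15.0
```

Call:
apply_moves(
  commands=[
    {"linear": [5, 0, 0], "twist": 0, "jaw": 1},
    {"linear": [5, 0, 0], "twist": 0, "jaw": 1},
    {"linear": [5, 0, 0], "twist": 0, "jaw": 1},
    {"linear": [5, 0, 0], "twist": 0, "jaw": 1},
    {"linear": [5, 0, 0], "twist": 0, "jaw": 1},
    {"linear": [4, 0, 0], "twist": 0, "jaw": 1},
    {"linear": [0, 0, 0], "twist": 0, "jaw": 1},
    {"linear": [0, 0, 0], "twist": 0, "jaw": 1},
  ],
)

```text
time: 6.63
position: [0.4836, 0.3473, 0.1739]
tool_rot: [179.9, 0.3, 102.9]
contact_force: [0.6, -8.0, 6.5]
opening: 0.184
grip_force: 15.0
```

Call:
apply_moves(
  commands=[
    {"linear": [2, 0, 0], "twist": 0, "jaw": 1},
    {"linear": [2, 0, 0], "twist": 0, "jaw": 1},
    {"linear": [0, 0, 0], "twist": 0, "jaw": 1},
    {"linear": [0, 0, 0], "twist": 0, "jaw": 1},
  ],
)

```text
time: 6.97
position: [0.4834, 0.3483, 0.1736]
tool_rot: [180.0, 0.6, 102.9]
contact_force: [1.9, -17.2, 7.6]
opening: 0.183
grip_force: 15.0
```

Call:
apply_moves(
  commands=[
    {"linear": [-1, 0, 0], "twist": 0, "jaw": 0.5},
    {"linear": [0, 0, 0], "twist": 0, "jaw": 0.3},
    {"linear": [0, 0, 0], "twist": 0, "jaw": 0.2},
    {"linear": [0, 0, 0], "twist": 0, "jaw": 0.2},
    {"linear": [0, 0, 0], "twist": 0, "jaw": 0.2},
    {"linear": [0, 0, -20], "twist": 0, "jaw": 0.2},
    {"linear": [0, 0, -30], "twist": 0, "jaw": 0.2},
    {"linear": [0, 0, -35], "twist": 0, "jaw": 0.2},
  ],
)

```text
time: 7.63
position: [0.4804, 0.3516, 0.2562]
tool_rot: [-179.7, 0.1, 102.9]
contact_force: [1.5, 0.4, 0.1]
opening: 0.398
grip_force: 0.0
```

Call:
apply_moves(
  commands=[
    {"linear": [-20, 0, -35], "twist": 0, "jaw": 1},
    {"linear": [-30, 0, 0], "twist": 0, "jaw": 1},
    {"linear": [-30, 0, 0], "twist": 0, "jaw": 1},
    {"linear": [-20, 0, 0], "twist": 0, "jaw": 1},
    {"linear": [0, 0, 0], "twist": 0, "jaw": 1},
    {"linear": [0, 0, 0], "twist": 0, "jaw": 1},
  ],
)

```text
time: 8.13
position: [0.5043, 0.2542, 0.2931]
tool_rot: [180.0, -0.0, 102.8]
contact_force: [0.6, 0.5, -0.3]
opening: 0.042
grip_force: 0.0
```

Run:
```python
from h import *
s=r.sense(); snap('wrist','w3'); print(s['position'])
W=Ro.from_euler('xyz',s['tool_rot'],degrees=True).as_matrix()
for l in r.landmark_of('catch_knob','wrist')[:2]:
    p=atz(wray(l['xy'],s),.185); print(l,p, 'out mm',((p-[.4895,.3217,.185])@W[:,0]*1000).round(1))
print('grip tool',W.T@(np.array([.453,.2085,.21])-s['position'])*1000)
```

```text
[0.50427712 0.25420859 0.29311004]
{'xy': [322.1, 75.1], 'p': 0.78} [0.4844193  0.34840232 0.185     ] out mm 27.2
grip tool [-33.25672438 -60.14903261  83.07816289]
```

View pics/w3.png

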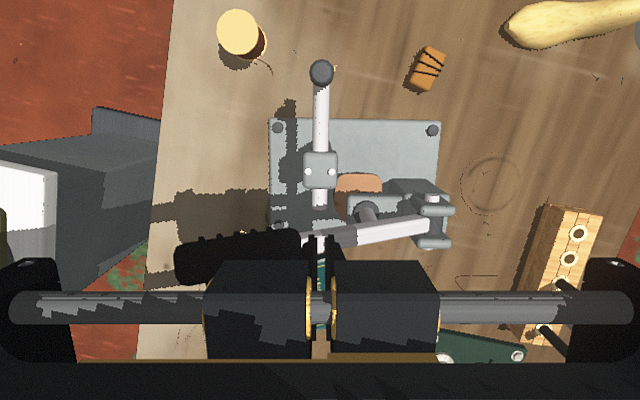

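The knob now shows at (321,72), about 28 mm out and on its stop, with the lever still raised. Next I'll press the grip with the shut fingers.

Call:
apply_moves(
  commands=[
    {"linear": [-16, -30, 0], "twist": 0, "jaw": 1},
    {"linear": [-17, -30, 0], "twist": 0, "jaw": 1},
    {"linear": [0, 0, 0], "twist": 0, "jaw": 1},
    {"linear": [0, 0, 20], "twist": 0, "jaw": 1},
    {"linear": [0, 0, 20], "twist": 0, "jaw": 1},
    {"linear": [0, 0, 15], "twist": 0, "jaw": 1},
    {"linear": [0, 0, 8], "twist": 0, "jaw": 1},
    {"linear": [0, 0, 0], "twist": 0, "jaw": 1},
  ],
)

```text
time: 8.9
position: [0.4521, 0.2096, 0.2282]
tool_rot: [-179.8, -0.0, 103.0]
contact_force: [0.1, -0.3, -0.7]
opening: 0.005
grip_force: 0.0
```

Call:
apply_moves(
  commands=[
    {"linear": [0, -1, 4], "twist": 0, "jaw": 1},
    {"linear": [0, -2, 5], "twist": 0, "jaw": 1},
    {"linear": [0, -3, 6], "twist": 0, "jaw": 1},
    {"linear": [0, -3, 6], "twist": 0, "jaw": 1},
    {"linear": [0, -3, 6], "twist": 0, "jaw": 1},
    {"linear": [0, -2, 6], "twist": 0, "jaw": 1},
    {"linear": [0, 0, 0], "twist": 0, "jaw": 1},
  ],
)

```text
time: 9.48
position: [0.4387, 0.2057, 0.1958]
tool_rot: [-179.9, -0.0, 102.9]
contact_force: [0.3, 0.9, 0.8]
opening: 0.003
grip_force: 0.4
```

Run:
```python
from h import *
s=r.sense(); a=snap('wrist','w4'); b=snap('scene','s2'); 
for n in('wrist','scene'): print(n,r.landmark_of('lever_grip',n)[:1])
cv2.imwrite('pics/c4.png',np.hstack([cv2.resize(a[100:300,100:400],(400,267)),cv2.resize(b[170:350,240:510],(400,267))])[:,:,::-1])
```

```text
wrist [{'xy': [322.1, 243.5], 'p': 0.69}]
scene [{'xy': [393.7, 247.9], 'p': 0.75}]
```

View pics/c4.png

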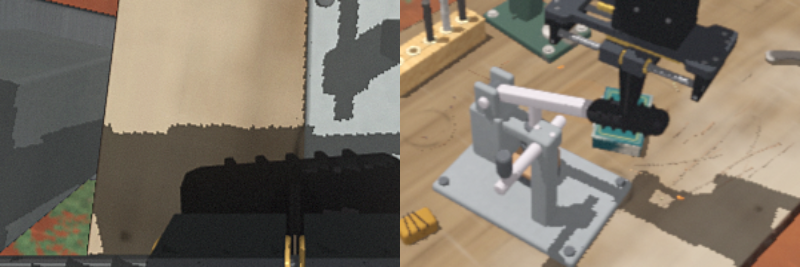

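The crops show the fingers on the middle of the grip and the lever part way down, so I'll keep pressing.

Call:
apply_moves(
  commands=[
    {"linear": [0, -2, 7], "twist": 0, "jaw": 1},
    {"linear": [0, -2, 7], "twist": 0, "jaw": 1},
    {"linear": [0, -2, 7], "twist": 0, "jaw": 1},
    {"linear": [0, -1, 7], "twist": 0, "jaw": 1},
    {"linear": [0, -1, 7], "twist": 0, "jaw": 1},
    {"linear": [0, -1, 7], "twist": 0, "jaw": 1},
    {"linear": [0, 0, 6], "twist": 0, "jaw": 1},
    {"linear": [0, 0, 0], "twist": 0, "jaw": 1},
  ],
)

```text
time: 10.35
position: [0.4299, 0.2036, 0.147]
tool_rot: [-179.9, 0.0, 102.9]
contact_force: [0.4, -0.0, 0.2]
opening: 0.005
grip_force: 0.0
```

Call:
apply_moves(
  commands=[
    {"linear": [0, 0, 4], "twist": 0, "jaw": 1},
    {"linear": [0, 0, 3], "twist": 0, "jaw": 1},
    {"linear": [0, 0, 2], "twist": 0, "jaw": 1},
    {"linear": [0, 0, 0], "twist": 0, "jaw": 1},
    {"linear": [0, 0, 0], "twist": 0, "jaw": 1},
  ],
)

```text
time: 10.77
position: [0.4309, 0.2038, 0.1398]
tool_rot: [180.0, 0.0, 102.9]
contact_force: [-0.3, 0.4, 0.1]
opening: 0.005
grip_force: 0.0
```

Call:
apply_moves(
  commands=[
    {"linear": [0, 0, 2], "twist": 0, "jaw": 1},
    {"linear": [0, 0, 2], "twist": 0, "jaw": 1},
    {"linear": [0, 0, 1], "twist": 0, "jaw": 1},
    {"linear": [0, 0, 1], "twist": 0, "jaw": 1},
    {"linear": [0, 0, 0], "twist": 0, "jaw": 1},
    {"linear": [0, 0, 0], "twist": 0, "jaw": 1},
  ],
)

```text
time: 11.27
position: [0.4309, 0.2038, 0.1361]
tool_rot: [180.0, 0.0, 102.9]
contact_force: [-5.6, -1.3, 11.2]
opening: 0.006
grip_force: 5.6
```

Call:
apply_moves(
  commands=[
    {"linear": [0, 0, 1], "twist": 0, "jaw": 1},
    {"linear": [0, 0, 1], "twist": 0, "jaw": 1},
    {"linear": [0, 0, 0], "twist": 0, "jaw": 1},
  ],
)

```text
time: 11.52
position: [0.431, 0.2039, 0.1359]
tool_rot: [-180.0, 0.0, 102.9]
contact_force: [-10.3, -3.8, 19.7]
opening: 0.005
grip_force: 10.2
```

Call:
apply_moves(
  commands=[
    {"linear": [0, 0, -6], "twist": 0, "jaw": 1},
    {"linear": [0, 0, -15], "twist": 0, "jaw": 1},
    {"linear": [0, 0, -25], "twist": 0, "jaw": 1},
    {"linear": [0, 0, -30], "twist": 0, "jaw": 1},
    {"linear": [-15, -15, -30], "twist": 0, "jaw": 1},
    {"linear": [-25, -10, -20], "twist": 0, "jaw": 1},
    {"linear": [-25, 0, 0], "twist": 0, "jaw": 1},
    {"linear": [0, 0, 0], "twist": 0, "jaw": 1},
  ],
)

```text
time: 12.18
position: [0.4221, 0.1325, 0.26]
tool_rot: [179.7, 0.1, 102.7]
contact_force: [0.6, -0.5, -1.2]
opening: 0.006
grip_force: 0.0
```

Run:
```python
from h import *
s=r.sense(); print(s['position'],s['contact_force'])
b=snap('scene','s3'); snap('top','t3')
g=r.landmark_of('lever_grip','scene')[:1]; g2=r.landmark_of('lever_grip','top')[:1]; k=[r.landmark_of('catch_knob',n)[:1] for n in('scene','top')]
print(g,g2,k)
if g and g2: print(tri([ray('scene',g[0]['xy']),ray('top',g2[0]['xy'])]))
if k[0] and k[1]: print(tri([ray(n,x[0]['xy']) for n,x in zip(('scene','top'),k)]))
cv2.imwrite('pics/c5.png',cv2.resize(b[170:350,240:510],(800,533))[:,:,::-1])
```

```text
[0.42214074 0.13248494 0.26001996] [ 0.60646048 -0.53956716 -1.15680045]
[{'xy': [395.9, 277.1], 'p': 0.87}] [{'xy': [333.9, 260.2], 'p': 0.88}] [[{'xy': [311.6, 281.0], 'p': 0.62}], [{'xy': [267.6, 239.1], 'p': 0.68}]]
(array([0.43253938, 0.19778706, 0.11237918]), [np.float64(0.0005257655365848553), np.float64(0.0005257655365848064)])
(array([0.48252103, 0.34439117, 0.1792139 ]), [np.float64(0.0018661796739355243), np.float64(0.0018661796739356368)])
```

View pics/c5.png

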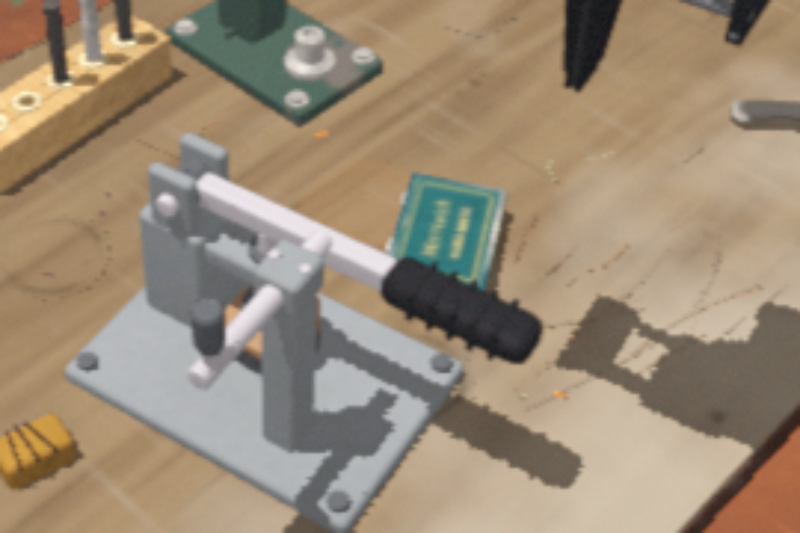

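The lever lies level (grip at about (396,277) in the scene picture), the knob is well out at (312,281), and the gripper is clear of everything. Handing in.

```bash
python3 -c "
from bench import r
print(r.job_done())"
```

```text
the job is handed in; nothing more can be done
None
```

I slid the catch about 27 mm out onto its stop, pressed the lever down level until it stopped against about 20 N, moved the arm clear and handed the job in at about 12.5 s; no verdict was returned.

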